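# Clamp a shelf arm into the jar rack's corner with a ratchet lever

## Task

Push the loose cream shelf arm along its channel until it is fully home against the stop of the corner clamp, and then tighten the clamp's screw on it with short back-and-forth swings of the ratchet lever with the red knob, as two uprights block a full turn. Tighten until the lever pulls firm by hand, about 10 N at the red knob, and never overtighten (15 N is too much). Leave the jars of preserves where they are and let go at the end.

Things in the scene. Friction and masses are not known exactly. Their poses are not given: they have to be found in the camera images.
- clamp: the fixed corner clamp: two cream posts and a bridge (y -62 to 62, x -18 to 18 mm, top at z 85 mm) over a channel that is open to -x; origin on the table under the screw's vertical axis, x = the way the arm is pushed home, z up. Grey rails, 34 mm high, line the channel at y 26.5 to 34.5 mm either side, x -119 to 36 mm; a stop wall of that height closes it at x = 37 mm
- clamp_axis (a point): a point on the screw's axis at the lever bar's mid-height, 97 mm above the table; axes as the clamp's. Two cream uprights, 20 mm square and 106 mm high, stand at (x, y) = (63, 57) and (-63, 57) mm from the axis and block the lever's bar at both ends of its arc; fingers on the red knob pass over them
- bed: the fixed steel bed that the shelf arm slides on, 20 mm high, 52 mm wide; its frame is the clamp's (origin on the table under the screw axis). It reaches from x -177 to 38 mm
- shelf_arm: the loose shelf arm, cream steel, 0.45 kg: a flat tongue 130 x 50 x 8 mm (x, y, z) lying in the channel, with an upright tab at its rear end (-x). Origin at the centre of the tongue's underside, x towards its nose. It starts pulled back by 45 to 75 mm; the tongue passes under the bridge and the screw's foot. Fully home, its nose touches the stop and its origin is at x = -28 mm in the clamp's frame
- shelf_tab (a point): the centre of the shelf arm's upright tab (12 mm thick along x, 50 mm wide along y, 55 mm high from the bed), 30 mm above the bed (50 mm above the table), 59 mm behind the arm's origin; fully home it is at x = -87 mm in the clamp's frame. About 3 N push it along
- lever_knob (a point): the middle, 130 mm above the table, of the red upright round knob at the lever's end, 140 mm from the screw axis: 22 mm in diameter, its top at 152 mm; the flat steel bar that it stands on is 16 mm wide and ends at 103 mm above the table. y axis outwards from the screw along the lever. The knob circles level about the screw axis
- lever (a joint): ratchet lever angle, rad, -0.6 to 0.6: 0 = along the clamp's +y, rising = clockwise from above = tightening, driving the screw's foot down on the tongue. Turned back it only clicks, in steps of 0.26 rad, with little force. After 2 to 3.5 rad in all at 2 to 4 N the foot touches; then the pull across the knob rises about 1.3 N per 0.1 rad: 8 to 12 N is tight, 15 N too much. It holds when let go; felt at rest the pull may be less
- jar_red_mid (a point): the middle, 50 mm up, of a loose jar of preserves, 68 mm across and 100 mm high, dark red with a red lid
- jar_green_mid (a point): the middle, 50 mm up, of a loose jar of preserves, 68 mm across and 100 mm high, olive green with a white lid
- jar_orange_mid (a point): the middle, 50 mm up, of a loose jar of preserves, 68 mm across and 100 mm high, orange with a white lid
There are look-alikes about, which are no part of the job. Leave any blue or turquoise look-alike of the shelf_arm alone.

How it is judged:
By the outcome, as a careful person would: the job done as asked, in the order asked, and still so for the second after the job is handed in, with the robot touching nothing.
It also fails if it takes over 72 s, if anything falls off the work surface, if the arm or the gripper's body presses on something with over 40 N, if the wrist force passes 120 N, or if a joint passes its speed limit or range.

## Robot

A 6-joint arm with a two-finger parallel gripper is mounted at the origin on the work surface. World frame = base frame: x ahead of the robot, y to its left, z up, the work surface at z = 0. Lengths are in m, angles in degrees, forces in N, time in s.
With the tool pointing down it reaches from about 0.4 to 0.925 m from the base axis. Payload 12.5 kg.
Tool frame: the origin (TCP) lies midway between the tips of the shut fingers; the grasp point (between the pads) lies 19 mm behind it (r.pinch_z is the distance from the TCP to the grasp point, in m); z points along the fingers, y is the line along which they close (so a half turn about z gives the same grasp; the last joint's range is limited). The gripper opens to 95 mm and grips with 3 to 60 N. Pads are 20 mm wide; open, the fingers measure 119 mm over their backs; the gripper's body (75 mm by 180 mm) begins 59 mm behind the grasp point.
Start: joints at [67.517, 28.126, 89.318, -0, 62.55, -6.05], TCP at [0.177, 0.599, 0.215] pointing down, gripper open.
Joint ranges: [-177.58, 177.58], [-47.91, 125.51], [2.72, 160], [-65.01, 245.01], [3.68, 167.84], [-153.87, 153.87]. Speed limits (degrees/s): [127.2, 127.2, 159.86, 180, 180, 180].

## Interface

Orientations are given as a 3x3 rotation matrix whose columns are the frame's x, y, z axes.
In Python, from rig import r, vision gives the robot as it stands. The module is installed in compiled form; this text tells all that it offers.
- The arm moves only by the shell command python3 -m creep 'ROWS' [FORCE]. ROWS is JSON, a list that holds one entry, the list of rows, each a list of 7 numbers: the turn, a rotation vector about the tool's x, y, z scaled (see below), then the shift along the tool's x, y, z scaled (see below), then the closure, from 0 (fully open) to 1 (shut). A call has 1 to 12 rows; each row is the pose to reach, as a shift and turn from the pose commanded when the call began, along the tool's axes at that moment; what a row does not reach only later rows make up. The controller multiplies each number of a shift by 200 mm and each number of a turn by 2 rad. A row lasts 1/8 s, in which the tool goes at most 62.5 mm and 10.7 degrees, less where a joint would pass 70% of its speed; a pose out of reach is approached as far as the arm can. A call with a number of a shift or a turn outside -1 to 1 is refused whole. A call with a gripper value outside its range is refused whole. The fingers move at their own pace and stop on an object; FORCE is the grip in N (left out, the last holds). Time passes only in rows, so rows that repeat a pose let the fingers close. It gives the time, the measured TCP pose, the force, the opening and the grip force at its end, in the units of the state.
- r.sense(): the state, without advancing time (a new reading comes with each control period).
- vision.snapshot(name): name is "scene" or "side" or "wrist"; returns the picture (384x512x3 uint8, blue, green, red); there is no depth.
- vision.camera_params(name): a dict with "fx", "fy", "cx", "cy" (pixels), "R" (3x3) and "t" (3): a world point X has camera coordinates R X + t. Camera axes: x right, y down, z forward; pixel columns grow to the right and rows downward; lengths in m; the calibration is good to about 2 mm. A picture is of the moment at which its call begins: read the wrist's pose just before it. camera_params takes no time and is no camera call; for the wrist camera it gives the pose at the moment of the call.
- r.sign_off(): hands the job in; it is judged then, once.
The state is a dict: "time": time; "joint_positions": joint angles; "dq": joint speeds; "joint_torque": joint torques, N m; "tool_pos": TCP position; "tool_rot": TCP orientation; "force": force on the tool from outside, world axes, zero at the start; "torque": the same for the moment, N m; "gripper_width": finger opening in m; "grasp_force": force on a finger pad.
Only numpy, scipy, OpenCV 4.12 (cv2) and the standard library are available. Lean on these libraries where they do the work, as an engineer would, in place of code of your own. Each camera call takes 0.05 s, during which the arm holds its last target. There are 200 camera calls.

## Working session

There is one attempt and no reset: what is moved stays moved. The work goes in short steps, Python scripts to look and compute and a shell command to move; the robot and the scene stay as the last step left them, time stands still between calls to the robot, and variables do not carry over. Pictures are saved under pics/ and viewed, at most 10 in all, crops included, and the job is handed in when it is done.

```bash
mkdir -p pics; python3 - <<'E'
from rig import r, vision
import cv2,numpy as np
for n in("scene","side"):
    cv2.imwrite(f"pics/{n}0.png",cv2.resize(vision.snapshot(n),(800,600)))
    p=vision.camera_params(n);print(n,{k:np.round(v,3).tolist() for k,v in p.items()})
s=r.sense();print(s["time"],np.round(s["tool_pos"],4),np.round(s["tool_rot"],3),r.pinch_z)
E
```

```text
scene {'fx': 360.157, 'fy': 360.157, 'cx': 259.379, 'cy': 194.147, 'R': [[0.375, 0.927, -0.007], [0.762, -0.312, -0.568], [-0.528, 0.207, -0.823]], 't': [-0.164, -0.324, 1.385]}
side {'fx': 346.443, 'fy': 346.443, 'cx': 249.384, 'cy': 189.985, 'R': [[0.995, -0.103, 0.012], [-0.04, -0.489, -0.871], [0.096, 0.866, -0.491]], 't': [-0.491, 0.102, 0.991]}
0.1 [0.1767 0.5993 0.2141] [[-0.959  0.283 -0.   ]
 [ 0.283  0.959 -0.001]
 [ 0.    -0.001 -1.   ]] 0.0188
```

View pics/scene0.png

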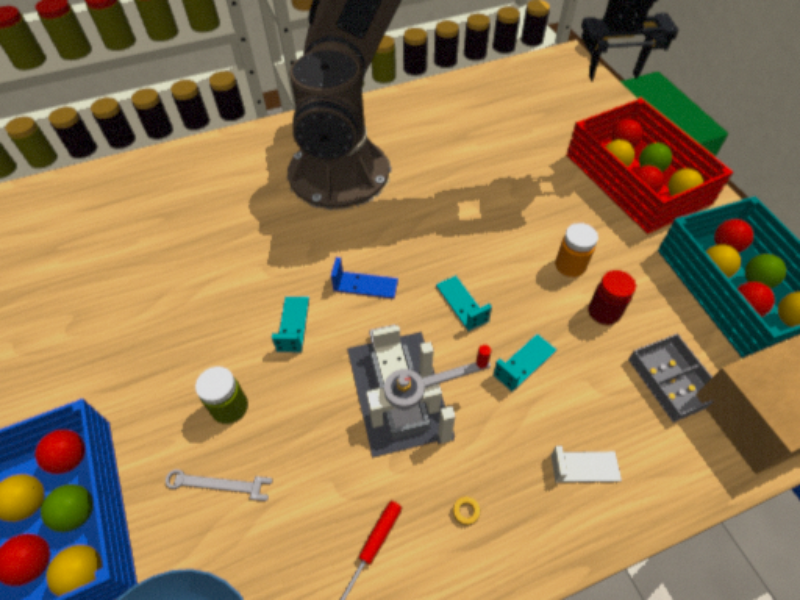

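View pics/side0.png

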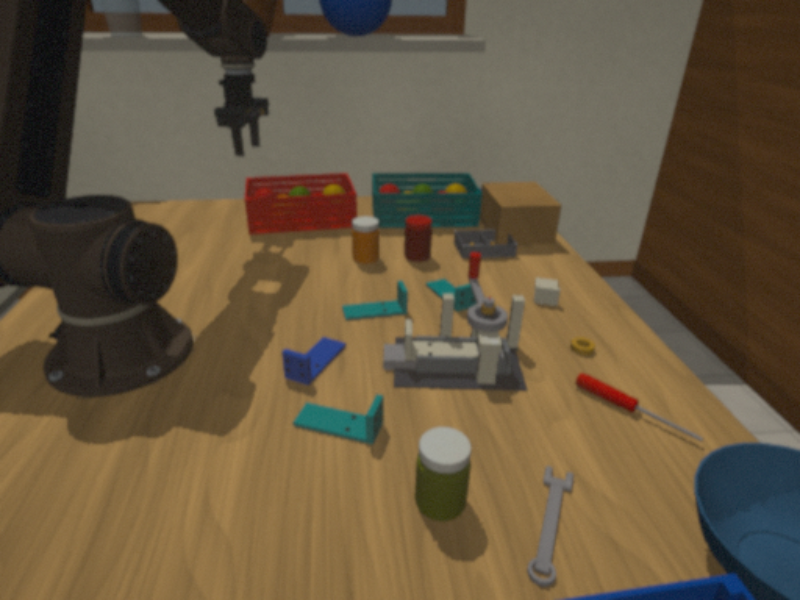

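The scene view shows the clamp, with its screw at about (404,385), the red knob at (484,355) and the cream arm's tab at (385,338). The candidates for the shelf arm are:
- the cream one in the channel at (390,350)
- a white one lying at (590,465)
- turquoise ones at (292,325), (463,300) and (525,362)
- a blue one at (365,283)

The one in the channel fits the description. I'll confirm it in an enlarged crop.

```bash
python3 - <<'E'
from rig import r, vision
import cv2,numpy as np
a=vision.snapshot("scene")[195:300,210:330]
b=vision.snapshot("side")[150:260,235:345]
cv2.imwrite("pics/c1.png",cv2.resize(a,None,fx=5.5,fy=5.5,interpolation=cv2.INTER_CUBIC))
cv2.imwrite("pics/c2.png",cv2.resize(b,None,fx=5.4,fy=5.4,interpolation=cv2.INTER_CUBIC))
E
```

```text
(no output)
```

View pics/c1.png

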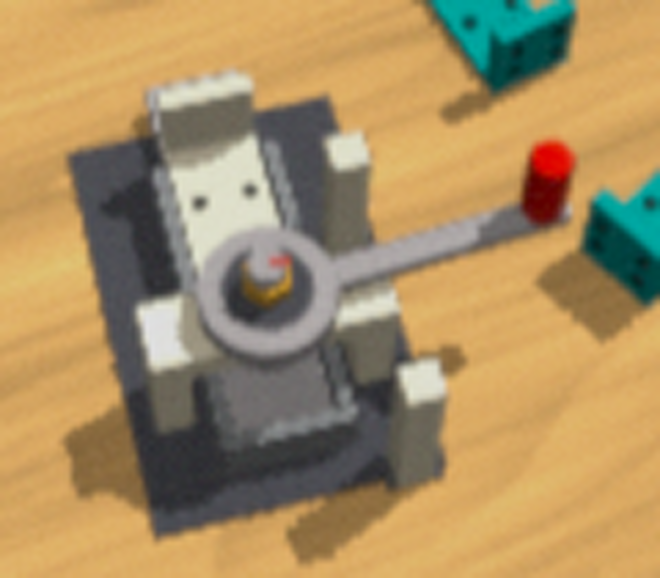

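View pics/c2.png

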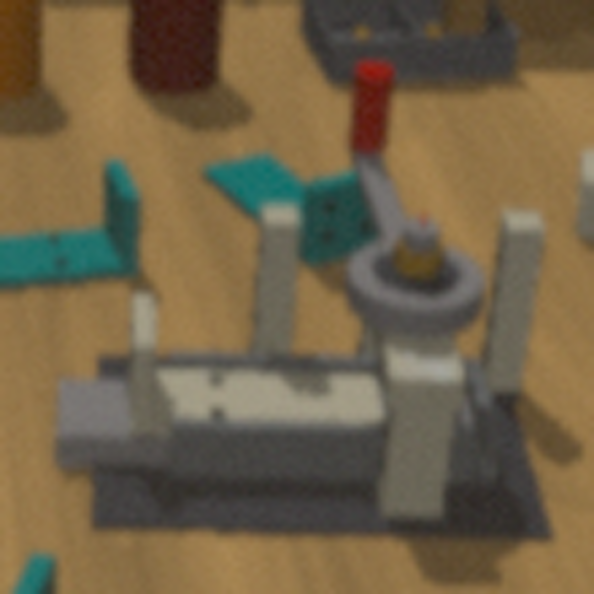

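The crops confirm it: the cream arm lies in the channel, with its tab top at c1 (202,92) and c2 (145,320). Next I'll fit the poses.

```bash
cat > fit.py <<'E'
from rig import vision
import numpy as np
from scipy.optimize import least_squares
P={n:vision.camera_params(n) for n in("scene","side")}
def proj(n,X):
    p=P[n];c=np.array(p["R"])@X+np.array(p["t"]);return np.array([p["fx"]*c[0]/c[2]+p["cx"],p["fy"]*c[1]/c[2]+p["cy"]])
C1=lambda u,v:np.array([210+(u+.5)/5.5-.5,195+(v+.5)/5.5-.5])
C2=lambda u,v:np.array([235+(u+.5)/5.4-.5,150+(v+.5)/5.4-.5])
obs=[("scene",C1(348,150),(-63,57,106)),("scene",C1(421,378),(63,57,106)),("scene",C1(138,305),(-18,-62,85)),("scene",C1(148,370),(18,-62,85)),
("scene",C1(552,157),"k"),("scene",C1(202,92),"t"),
("side",C2(281,213),(-63,57,106)),("side",C2(522,219),(63,57,106)),("side",C2(383,375),(-18,-62,85)),("side",C2(462,377),(18,-62,85)),
("side",C2(374,70),"k"),("side",C2(145,320),"t")]
def W(q,L):
    c,s=np.cos(q[2]),np.sin(q[2]);L=np.array(L)/1000
    return np.array([q[0]+c*L[0]-s*L[1],q[1]+s*L[0]+c*L[1],L[2]])
def loc(q,o):
    if o=="k":return (140*np.sin(q[3]),140*np.cos(q[3]),152)
    if o=="t":return (-87-q[4]*1000,0,75)
    return o
f=lambda q:np.concatenate([proj(n,W(q,loc(q,o)))-m for n,m,o in obs])
b=min((least_squares(f,[.6,.2,y,0,.06],loss="soft_l1") for y in np.arange(-3,3,.7)),key=lambda s:s.cost)
q=b.x
if __name__=="__main__":
    print("pose",q.round(4),"yaw deg",np.degrees(q[2]).round(2));print(f(q).reshape(-1,2).round(1).tolist())
    for nm,L in(("axis",(0,0,97)),("knob",loc(q,"k")),("tab",loc(q,"t"))):print(nm,W(q,L).round(4))
E
python3 fit.py
```

```text
pose [ 0.6487 -0.0881 -0.1336 -0.0642  0.0449] yaw deg -7.66
[[-0.0, -0.1], [0.1, 0.3], [-0.7, -0.2], [0.4, 0.2], [0.1, 0.3], [0.7, 0.1], [-0.6, 0.1], [-0.4, 0.1], [0.5, 0.5], [0.1, 0.5], [-0.3, -0.2], [-0.2, -0.2]]
axis [ 0.6487 -0.0881  0.097 ]
knob [0.6584 0.0516 0.152 ]
tab [ 0.518  -0.0705  0.075 ]
```

```bash
cat > go.py <<'E'
# usage: go.py lx ly z yawdeg : clamp-frame target (mm), angle of tool y axis in clamp frame -> row numbers from sensed pose
import sys,numpy as np
from fit import q,W
from rig import r
lx,ly,z,a=map(float,sys.argv[1:5]);s=r.sense();R=np.array(s["tool_rot"])
T=W(q,(lx,ly,z));d=R.T@(T-np.array(s["tool_pos"]))/.2
t=np.radians(a)+q[2];y=np.array([np.cos(t),np.sin(t),0]);zz=np.array([0,0,-1.]);Rt=np.c_[np.cross(y,zz),y,zz]
from scipy.spatial.transform import Rotation as Ro
rv=Ro.from_matrix(R.T@Rt).as_rotvec()/2
c,sn=np.cos(q[2]),np.sin(q[2]);e=np.array(s["tool_pos"])*1000-np.array([q[0],q[1],0])*1000
print("row turn",rv.round(4),"shift",d.round(4),"| t",s["time"],"local now",np.round([c*e[0]+sn*e[1],-sn*e[0]+c*e[1],e[2]],1),"J",np.round(s["joint_positions"],0),"F",np.round(s["force"],1))
E
python3 -m creep '[[[0,0,0,-0.81,-0.92,0,1],[0,0,0,-0.81,-0.92,0,1],[0,0,0,-0.81,-0.92,0,1],[0,0,0,-0.81,-0.92,0,1],[0,0,0,-0.81,-0.92,0,1]]]' 20
python3 -m creep '[[[0,0,0,-0.81,-0.92,0,1],[0,0,0,-0.81,-0.92,0,1],[0,0,0,-0.81,-0.92,0,1],[0,0,0,-0.81,-0.92,0,1],[0,0,0,-0.81,-0.92,0,1]]]'
python3 go.py -163 0 50 90
```

```text
time: 0.82
tool_pos: [0.2812, 0.3746, 0.2149]
tool_rot: [[-0.958, 0.287, 0.0], [0.287, 0.958, -0.0], [-0.0, -0.0, -1.0]]
force: [-0.0, 0.3, 1.3]
gripper_width: 0.0506
grasp_force: 0.0
time: 1.45
tool_pos: [0.385, 0.1527, 0.2147]
tool_rot: [[-0.958, 0.288, 0.001], [0.288, 0.958, 0.0], [-0.0, 0.0, -1.0]]
force: [-0.9, 0.7, -0.6]
gripper_width: 0.0023
grasp_force: 0.0
row turn [ 0.0001  0.0002 -0.0791] shift [-0.8036 -0.9025  0.8236] | t 1.45 local now [-293.4  203.5  214.7] J [ 12.  11. 117.  -0.  52. -61.] F [-0.9  0.7 -0.6]
```

```bash
python3 -m creep '[[[0,0,-0.079,-0.804,-0.902,0.2,1],[0,0,-0.079,-0.804,-0.902,0.2,1],[0,0,-0.079,-0.804,-0.902,0.2,1],[0,0,-0.079,-0.804,-0.902,0.2,1],[0,0,-0.079,-0.804,-0.902,0.4,1],[0,0,-0.079,-0.804,-0.902,0.824,1],[0,0,-0.079,-0.804,-0.902,0.824,1],[0,0,-0.079,-0.804,-0.902,0.824,1]]]'
python3 go.py -163 0 50 90; python3 go.py -103 0 50 90
```

```text
time: 2.45
tool_pos: [0.4863, -0.0622, 0.0484]
tool_rot: [[-0.992, 0.127, -0.003], [0.127, 0.992, 0.001], [0.003, 0.001, -1.0]]
force: [-0.5, -0.1, 0.4]
gripper_width: 0.0005
grasp_force: 0.0
row turn [ 0.0003 -0.0017  0.0031] shift [-0.0065 -0.0203 -0.0081] | t 2.45 local now [-164.3    4.1   48.4] J [-15.  32. 117.   0.  31. -98.] F [-0.5 -0.1  0.4]
row turn [ 0.0003 -0.0017  0.0031] shift [-0.3065 -0.0222 -0.0091] | t 2.45 local now [-164.3    4.1   48.4] J [-15.  32. 117.   0.  31. -98.] F [-0.5 -0.1  0.4]
```

```bash
python3 -m creep '[[[0,0,0,-0.03,-0.02,0,1],[0,0,0,-0.06,-0.02,0,1],[0,0,0,-0.085,-0.02,0,1],[0,0,0,-0.11,-0.02,0,1],[0,0,0,-0.135,-0.02,0,1],[0,0,0,-0.16,-0.02,0,1],[0,0,0,-0.185,-0.02,0,1],[0,0,0,-0.21,-0.02,0,1],[0,0,0,-0.235,-0.021,0,1],[0,0,0,-0.26,-0.021,0,1],[0,0,0,-0.275,-0.021,0,1],[0,0,0,-0.28,-0.021,0,1]]]'
python3 go.py -103 0 50 90;
```

```text
time: 3.95
tool_pos: [0.5412, -0.0748, 0.0505]
tool_rot: [[-0.992, 0.128, -0.001], [0.128, 0.992, 0.0], [0.001, 0.0, -1.0]]
force: [-7.8, 1.2, 6.3]
gripper_width: 0.0005
grasp_force: 3.4
row turn [ 0.0001 -0.0006  0.0024] shift [-0.0263  0.0058  0.0022] | t 3.95 local now [-108.3   -1.2   50.5] J [-15.  35. 109.   0.  36. -97.] F [-7.8  1.2  6.3]
```

```bash
for i in 1 2 3; do python3 -m creep '[[[0,0,0,-0.005,0,0,1],[0,0,0,-0.01,0,0,1],[0,0,0,-0.01,0,0,1]]]' | egrep 'pos|force: \['; done
python3 go.py -103 0 50 90;
```

```text
tool_pos: [0.5432, -0.0751, 0.0504]
force: [-5.0, 0.2, 3.4]
tool_pos: [0.5452, -0.0753, 0.0504]
force: [-5.9, 1.3, 3.2]
tool_pos: [0.5459, -0.0754, 0.0504]
force: [-11.0, 0.9, 8.1]
row turn [ 0.0002 -0.0018  0.0025] shift [-0.0026  0.0056  0.0022] | t 5.075 local now [-103.5   -1.1   50.4] J [-15.  35. 108.  -0.  37. -97.] F [-11.    0.9   8.1]
```

```bash
for i in 1 2; do python3 -m creep '[[[0,0,0,-0.005,0,0,1],[0,0,0,-0.01,0,0,1],[0,0,0,-0.01,0,0,1]]]' | egrep 'pos|force: \['; done
python3 go.py -103 0 50 90;
```

```text
tool_pos: [0.5459, -0.0753, 0.0505]
force: [-21.5, 0.8, 16.8]
tool_pos: [0.546, -0.0753, 0.0505]
force: [-30.4, 0.6, 23.4]
row turn [ 0.0004 -0.0061  0.0026] shift [-0.0025  0.0052  0.0024] | t 5.825 local now [-103.5   -1.    50.5] J [-15.  35. 108.  -0.  38. -97.] F [-30.4   0.6  23.4]
```

```bash
python3 -m creep '[[[0,0,0,0.02,0,0,1],[0,0,0,0.15,0,0,1],[0,0,0,0.25,0,-0.3,1],[0,0,0,0.25,0,-0.6,0.5],[0,0,0,0.25,0,-0.75,0],[0,0,0,0.25,0,-0.75,0],[0,0,0,0.25,0,-0.75,0]]]'
python3 go.py -9 140 200 3.7
```

```text
time: 6.7
tool_pos: [0.5018, -0.0698, 0.1994]
tool_rot: [[-0.992, 0.129, -0.0], [0.129, 0.992, 0.0], [0.0, 0.0, -1.0]]
force: [-0.3, -0.6, -0.9]
gripper_width: 0.0348
grasp_force: 0.0
row turn [-0.000e+00 -1.000e-04  7.555e-01] shift [-0.6983  0.7038 -0.0031] | t 6.7 local now [-148.    -1.4  199.4] J [-15.  20. 107.   0.  54. -98.] F [-0.3 -0.6 -0.9]
```

```bash
python3 -m creep '[[[0,0,0.755,-0.698,0.704,0,0],[0,0,0.755,-0.698,0.704,0,0],[0,0,0.755,-0.698,0.704,0,0],[0,0,0.755,-0.698,0.704,0,0],[0,0,0.755,-0.698,0.704,0,0],[0,0,0.755,-0.698,0.704,0,0],[0,0,0.755,-0.698,0.704,0,0],[0,0,0.755,-0.698,0.704,0,0],[0,0,0.755,-0.698,0.704,0,0],[0,0,0.755,-0.698,0.704,0,0]]]'
python3 go.py -9 140 114 3.7
python3 - <<'E'
from rig import r,vision
import cv2
cv2.imwrite("pics/w1.png",vision.snapshot("wrist"))
cv2.imwrite("pics/s1.png",cv2.resize(vision.snapshot("side")[130:260,215:385],None,fx=4,fy=4))
E
```

```text
time: 7.95
tool_pos: [0.6584, 0.0518, 0.1989]
tool_rot: [[0.064, 0.998, -0.001], [0.998, -0.064, 0.0], [0.0, -0.001, -1.0]]
force: [0.7, 0.5, 1.3]
gripper_width: 0.095
grasp_force: 0.0
row turn [-0.0006 -0.      0.0024] shift [3.000e-04 7.000e-04 4.246e-01] | t 7.95 local now [ -9.  139.9 198.9] J [-1. 32. 85.  0. 63.  2.] F [0.7 0.5 1.3]
```

View pics/w1.png

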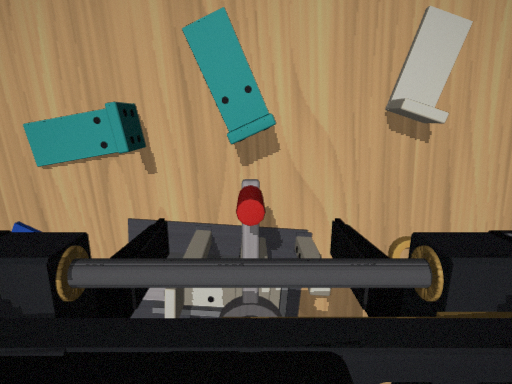

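View pics/s1.png

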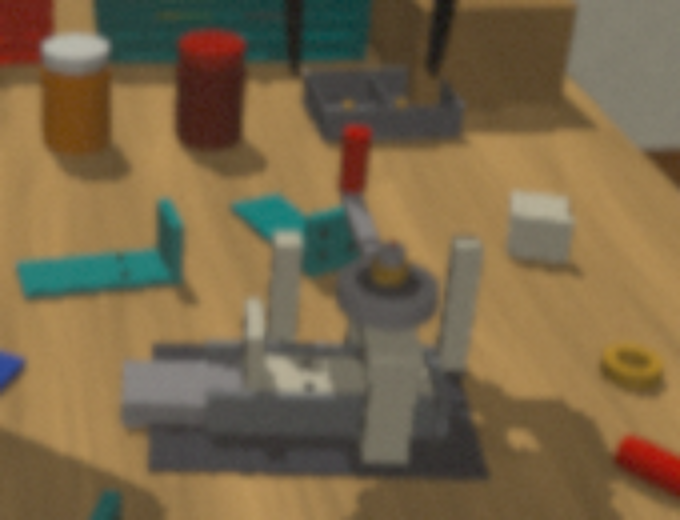

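The tab has moved forward to side crop (255,330). The knob, at wrist (251,205), lies centred between the fingers, so I'll descend and grip.

```bash
python3 -m creep '[[[0,0,0,0,0,0.2,0],[0,0,0,0,0,0.425,0.2],[0,0,0,0,0,0.425,0.6],[0,0,0,0,0,0.425,1],[0,0,0,0,0,0.425,1],[0,0,0,0,0,0.425,1],[0,0,0,0,0,0.425,1]]]' 25
python3 go.py -9 140 114 3.7
```

```text
time: 8.93
tool_pos: [0.6587, 0.0519, 0.1155]
tool_rot: [[0.068, 0.998, 0.001], [0.998, -0.068, 0.0], [0.0, 0.001, -1.0]]
force: [-0.5, -0.4, -0.3]
gripper_width: 0.0408
grasp_force: 0.0
row turn [ 0.0005 -0.0001  0.0006] shift [-0.0001 -0.0014  0.0076] | t 8.925 local now [ -8.7 140.  115.5] J [-1. 37. 90.  0. 54.  3.] F [-0.5 -0.4 -0.3]
```

```bash
python3 -m creep '[[[0,0,0,0,0,0.007,1],[0,0,0,0,0,0.007,1],[0,0,0,0,0,0.007,1],[0,0,0.05,-0.0035,0.07,0.007,1],[0,0,0.1,-0.014,0.139,0.007,1],[0,0,0.15,-0.031,0.207,0.007,1],[0,0,0.2,-0.055,0.273,0.007,1],[0,0,0.25,-0.086,0.336,0.007,1],[0,0,0.27,-0.1,0.36,0.007,1]]]' 25
cat > st.py <<'E'
import numpy as np
from fit import q
from rig import r
s=r.sense();c,sn=np.cos(q[2]),np.sin(q[2]);e=(np.array(s["tool_pos"])-[q[0],q[1],0])*1000
l=np.array([c*e[0]+sn*e[1],-sn*e[0]+c*e[1]]);R=np.array(s["tool_rot"]);f=R.T@np.array(s["force"])
t=R[:,1];tool=-(np.arctan2(t[1],t[0])-q[2])
print("t",s["time"],"angle %.3f toolang %.3f rad %.1f z %.1f"%(np.arctan2(l[0],l[1]),tool,np.hypot(*l),e[2]),"Ftool",f.round(1),"w",s["gripper_width"],"g",s["grasp_force"],"J",np.round(s["joint_positions"],0))
E
python3 st.py
```

```text
time: 10.05
tool_pos: [0.7293, 0.0273, 0.1133]
tool_rot: [[0.572, 0.82, 0.0], [0.82, -0.572, 0.001], [0.001, -0.0, -1.0]]
force: [-0.3, 4.6, 0.2]
gripper_width: 0.0217
grasp_force: 25.0
t 10.05 angle 0.476 toolang 0.476 rad 140.8 z 113.3 Ftool [ 3.6 -2.9 -0.2] w 0.02169450303278409 g 25.000240802764893 J [-3. 42. 78.  0. 59. 32.]
```

```bash
python3 -m creep '[[[0,0,0.025,0,0.035,0,1],[0,0,0.027,0,0.038,0,1],[0,0,-0.05,-0.0035,-0.07,0,1],[0,0,-0.125,-0.022,-0.173,0,1],[0,0,-0.2,-0.055,-0.273,0,1],[0,0,-0.275,-0.103,-0.366,0,1],[0,0,-0.35,-0.165,-0.451,0,1],[0,0,-0.425,-0.238,-0.526,0,1],[0,0,-0.5,-0.322,-0.589,0,1],[0,0,-0.505,-0.328,-0.593,0,1],[0,0,-0.505,-0.328,-0.593,0,1]]]' >/dev/null
python3 st.py
```

```text
t 11.425 angle -0.535 toolang -0.535 rad 139.7 z 113.3 Ftool [-3.1 -0.1  3. ] w 0.021675333822486445 g 24.99897390604019 J [ -2.  32.  99.  -0.  48. -25.]
```

```bash
python3 -m creep '[[[0,0,0.05,-0.0035,0.07,0,1],[0,0,0.125,-0.022,0.173,0,1],[0,0,0.2,-0.055,0.273,0,1],[0,0,0.275,-0.103,0.366,0,1],[0,0,0.35,-0.165,0.451,0,1],[0,0,0.425,-0.238,0.526,0,1],[0,0,0.475,-0.293,0.57,0,1],[0,0,0.51,-0.333,0.597,0,1],[0,0,0.53,-0.358,0.611,0,1]]]' >/dev/null
python3 st.py
python3 -m creep '[[[0,0,-0.05,-0.0035,-0.07,0,1],[0,0,-0.125,-0.022,-0.173,0,1],[0,0,-0.2,-0.055,-0.273,0,1],[0,0,-0.275,-0.103,-0.366,0,1],[0,0,-0.35,-0.165,-0.451,0,1],[0,0,-0.425,-0.238,-0.526,0,1],[0,0,-0.5,-0.322,-0.589,0,1],[0,0,-0.53,-0.358,-0.611,0,1],[0,0,-0.53,-0.358,-0.611,0,1]]]' >/dev/null
python3 st.py
```

```text
t 12.55 angle 0.525 toolang 0.526 rad 140.9 z 113.3 Ftool [ 1.8 -2.7  0.3] w 0.02148358654620186 g 25.00010758638382 J [-3. 43. 77.  0. 60. 34.]
t 13.675 angle -0.536 toolang -0.535 rad 139.7 z 113.3 Ftool [-4.2 -0.4  6. ] w 0.02174969705454074 g 24.998527765274048 J [ -2.  32.  99.  -0.  48. -25.]
```

```bash
python3 -m creep '[[[0,0,0.05,-0.0035,0.07,0,1],[0,0,0.1,-0.014,0.139,0,1],[0,0,0.15,-0.031,0.207,0,1],[0,0,0.2,-0.055,0.273,0,1],[0,0,0.25,-0.086,0.336,0,1]]]' >/dev/null
python3 st.py
python3 -m creep '[[[0,0,0.05,-0.0035,0.07,0,1],[0,0,0.1,-0.014,0.139,0,1],[0,0,0.125,-0.022,0.173,0,1]]]' >/dev/null
python3 st.py
```

```text
t 14.3 angle -0.031 toolang -0.031 rad 140.4 z 113.3 Ftool [-4.5 -1.   0.8] w 0.021733798305766595 g 24.99893546104431 J [-1. 37. 89. -0. 54.  5.]
t 14.675 angle 0.219 toolang 0.218 rad 140.6 z 113.3 Ftool [-1.9 -2.3  0.1] w 0.021767620447662787 g 25.00025063753128 J [-2. 40. 83.  0. 57. 18.]
```

```bash
python3 -m creep '[[[0,0,0.05,-0.0035,0.07,0,1],[0,0,0.1,-0.014,0.139,0,1],[0,0,0.14,-0.027,0.193,0,1],[0,0,0.153,-0.033,0.212,0,1]]]' >/dev/null
python3 st.py
python3 -m creep '[[[0,0,-0.05,-0.0035,-0.07,0,1],[0,0,-0.125,-0.022,-0.173,0,1],[0,0,-0.2,-0.055,-0.273,0,1],[0,0,-0.275,-0.103,-0.366,0,1],[0,0,-0.35,-0.165,-0.451,0,1],[0,0,-0.425,-0.238,-0.526,0,1],[0,0,-0.5,-0.322,-0.589,0,1],[0,0,-0.53,-0.358,-0.611,0,1],[0,0,-0.53,-0.358,-0.611,0,1]]]' >/dev/null
python3 st.py
```

```text
t 15.175 angle 0.524 toolang 0.523 rad 140.9 z 113.3 Ftool [ 1.9 -3.9 -1. ] w 0.022017601287033447 g 25.000384747982025 J [-3. 43. 77.  0. 60. 34.]
t 16.3 angle -0.539 toolang -0.539 rad 139.7 z 113.3 Ftool [-3.1 -0.5  4.9] w 0.021465054319767182 g 24.99849110841751 J [ -2.  32. 100.  -0.  48. -26.]
```

```bash
python3 -m creep '[[[0,0,0.05,-0.0035,0.07,0,1],[0,0,0.1,-0.014,0.139,0,1],[0,0,0.125,-0.022,0.173,0,1]]]' >/dev/null
python3 st.py
python3 -m creep '[[[0,0,0.05,-0.0035,0.07,0,1],[0,0,0.1,-0.014,0.139,0,1],[0,0,0.125,-0.022,0.173,0,1]]]' >/dev/null
python3 st.py
```

```text
t 16.675 angle -0.282 toolang -0.286 rad 140.0 z 113.3 Ftool [-2.4 -2.9 -0.1] w 0.02169456116335859 g 24.99946653842926 J [ -1.  35.  94.  -0.  51. -10.]
t 17.05 angle -0.033 toolang -0.036 rad 140.3 z 113.3 Ftool [-1.8 -2.3  0.6] w 0.021360341034878026 g 24.99964267015457 J [-1. 37. 89.  0. 54.  4.]
```

```bash
python3 -m creep '[[[0,0,0.05,-0.0035,0.07,0,1],[0,0,0.1,-0.014,0.139,0,1],[0,0,0.125,-0.022,0.173,0,1]]]' >/dev/null
python3 st.py
python3 -m creep '[[[0,0,0.05,-0.0035,0.07,0,1],[0,0,0.1,-0.014,0.139,0,1],[0,0,0.14,-0.027,0.193,0,1],[0,0,0.155,-0.034,0.214,0,1]]]' >/dev/null
python3 st.py
```

```text
t 17.425 angle 0.215 toolang 0.214 rad 140.6 z 113.3 Ftool [-0.2 -3.5  0. ] w 0.0216294136897421 g 25.000033378601074 J [-2. 40. 84.  0. 57. 18.]
t 17.925 angle 0.522 toolang 0.523 rad 140.9 z 113.3 Ftool [ 2.3 -4.7  0.2] w 0.021684775468884435 g 25.001427233219147 J [-3. 43. 77.  0. 60. 34.]
```

```bash
python3 -m creep '[[[0,0,-0.05,-0.0035,-0.07,0,1],[0,0,-0.125,-0.022,-0.173,0,1],[0,0,-0.2,-0.055,-0.273,0,1],[0,0,-0.275,-0.103,-0.366,0,1],[0,0,-0.35,-0.165,-0.451,0,1],[0,0,-0.425,-0.238,-0.526,0,1],[0,0,-0.5,-0.322,-0.589,0,1],[0,0,-0.53,-0.358,-0.611,0,1],[0,0,-0.53,-0.358,-0.611,0,1]]]' >/dev/null
python3 st.py
python3 -m creep '[[[0,0,0.03,-0.001,0.042,0,1],[0,0,0.05,-0.0035,0.07,0,1],[0,0,0.05,-0.0035,0.07,0,1]]]' >/dev/null
python3 st.py
python3 -m creep '[[[0,0,0.03,-0.001,0.042,0,1],[0,0,0.05,-0.0035,0.07,0,1]]]' >/dev/null
python3 st.py
```

```text
t 19.05 angle -0.539 toolang -0.539 rad 139.6 z 113.3 Ftool [-0.2  0.   6.5] w 0.02158847738633665 g 24.99868780374527 J [ -2.  32. 100.   0.  48. -26.]
t 19.425 angle -0.433 toolang -0.439 rad 139.8 z 113.3 Ftool [0.4 0.2 4.1] w 0.021567283633884278 g 24.99974101781845 J [ -2.  33.  97.   0.  49. -19.]
t 19.675 angle -0.339 toolang -0.338 rad 139.9 z 113.3 Ftool [ 1.1 -3.9  2.5] w 0.021872812020244402 g 24.999808073043823 J [ -2.  34.  95.   0.  50. -13.]
```

```bash
for i in 1 2 3; do python3 -m creep '[[[0,0,0.03,-0.001,0.042,0,1],[0,0,0.05,-0.0035,0.07,0,1]]]' >/dev/null
python3 st.py; done
```

```text
t 19.925 angle -0.241 toolang -0.238 rad 140.0 z 113.3 Ftool [ 1.5 -5.2  0.7] w 0.021782991993473687 g 25.00230610370636 J [-1. 35. 93.  0. 51. -7.]
t 20.175 angle -0.142 toolang -0.139 rad 140.2 z 113.3 Ftool [ 1.2 -6.3  0.7] w 0.021537501014389577 g 25.004648566246033 J [-1. 36. 91.  0. 53. -2.]
t 20.425 angle -0.043 toolang -0.039 rad 140.3 z 113.3 Ftool [ 1.4 -8.1  0.9] w 0.021595922175204976 g 25.006629824638367 J [-1. 37. 89.  0. 54.  4.]
```

```bash
python3 -m creep '[[[0,0,0.03,-0.001,0.042,0,1],[0,0,0.05,-0.0035,0.07,0,1]]]' >/dev/null
python3 st.py;  python3 -m creep '[[[0,0,0.015,0,0.021,0,1],[0,0,0.025,-0.001,0.035,0,1]]]' >/dev/null
python3 st.py
```

```text
t 20.675 angle 0.056 toolang 0.061 rad 140.4 z 113.3 Ftool [ 2.6 -9.  -0.5] w 0.02132180770808321 g 25.010006725788116 J [-1. 38. 87.  0. 55. 10.]
t 20.925 angle 0.104 toolang 0.111 rad 140.5 z 113.3 Ftool [ 3.  -9.1 -0.9] w 0.021590910835350533 g 25.01079350709915 J [-1. 39. 86.  0. 56. 12.]
```

```bash
python3 -m creep '[[[0,0,0.01,0,0.014,0,1],[0,0,0.02,-0.001,0.028,0,1]]]' >/dev/null
python3 st.py;  python3 -m creep '[[[0,0,0,0,0,0,1]]]' >/dev/null
python3 st.py
```

```text
t 21.175 angle 0.143 toolang 0.150 rad 140.5 z 113.3 Ftool [  4.3 -10.7  -0.5] w 0.021424424273531976 g 25.011994242668152 J [-2. 39. 85.  0. 56. 15.]
t 21.3 angle 0.144 toolang 0.150 rad 140.5 z 113.3 Ftool [ 3.4 -9.  -0.2] w 0.02166502066657549 g 25.01039296388626 J [-2. 39. 85.  0. 56. 15.]
```

```bash
python3 -m creep '[[[0,0,0,0,0,0,0.6],[0,0,0,0,0,0,0.3],[0,0,0,0,0,0,0.3],[0,0,0,0,0,0,0.3],[0,0,0,0,0,-0.2,0.3],[0,0,0,0,0,-0.5,0.3],[0,0,0,0,0,-0.7,0.3],[0,0,0,0.3,0,-0.8,0.3],[0,0,0,0.3,0,-0.8,0.3],[0,0,0,0.3,0,-0.8,0.3]]]' >/dev/null
python3 st.py; python3 - <<'E'
from rig import r,vision
import cv2,numpy as np
a=cv2.resize(vision.snapshot("scene"),(400,300)); b=cv2.resize(vision.snapshot("side")[130:260,215:385],(400,300))
c=cv2.resize(vision.snapshot("scene")[195:300,210:330],(400,300));w=cv2.resize(vision.snapshot("wrist"),(400,300))
cv2.imwrite("pics/end.png",np.vstack([np.hstack([a,b]),np.hstack([c,w])]))
E
```

```text
t 22.55 angle 0.152 toolang 0.150 rad 199.7 z 273.3 Ftool [-0.3 -0.7  0.3] w 0.06669612255149453 g 0.0 J [ 3. 33. 71. -0. 76. 19.]
```

View pics/end.png

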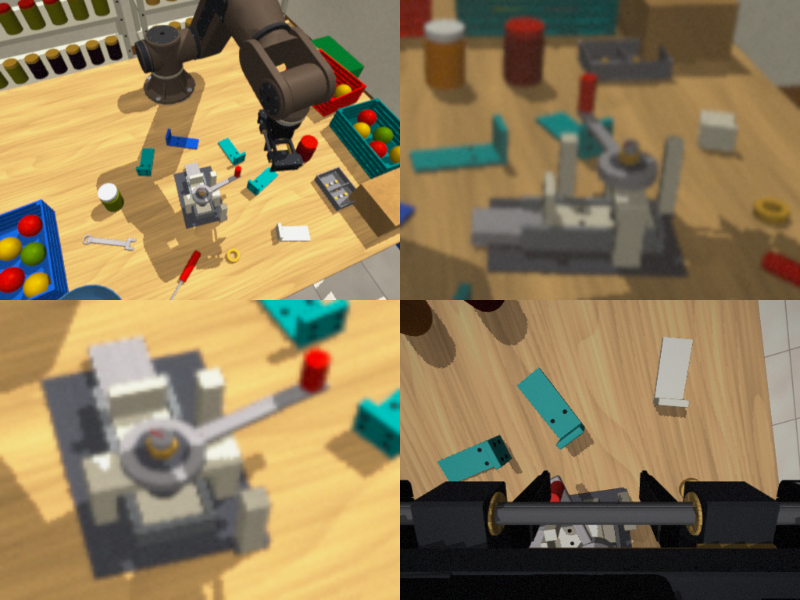

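The arm is home and the jars are in place. The lever, though, looks set back from where I released it, with the knob at crop (315,65). I'll measure its angle and feel the pull again.

```bash
python3 - <<'E'
from fit import *
import cv2
best=[]
for n in("scene","side"):
    im=vision.snapshot(n).astype(int);m=((im[:,:,2]>110)&(im[:,:,1]<60)&(im[:,:,0]<60)).astype(np.uint8)
    for i,(x,y,w,h,a) in enumerate(cv2.connectedComponentsWithStats(m)[2][1:]):
        if a>15: print(n,x,y,w,h,a)
    for A in np.arange(-.6,.61,.1):print(n,A.round(1),proj(n,W(q,(140*np.sin(A),140*np.cos(A),130))).round(1))
E
```

```text
scene 23 0 20 8 131
scene 55 0 14 3 28
scene 0 4 12 10 88
scene 400 63 69 86 1438
scene 429 106 6 6 17
scene 460 140 22 20 322
scene 385 173 21 21 295
scene 473 180 23 21 310
scene 300 213 8 14 85
scene 23 275 29 27 611
scene 230 321 27 40 392
scene 0 342 31 32 778
scene -0.6 [292.3 207.7]
scene -0.5 [296.2 210.7]
scene -0.4 [299.8 214.1]
scene -0.3 [303.1 217.8]
scene -0.2 [305.9 221.8]
scene -0.1 [308.4 226. ]
scene -0.0 [310.4 230.5]
scene 0.1 [311.9 235.2]
scene 0.2 [312.9 240. ]
scene 0.3 [313.3 245. ]
scene 0.4 [313.3 250. ]
scene 0.5 [312.6 255. ]
scene 0.6 [311.4 260. ]
side 199 112 29 15 97
side 158 114 9 9 19
side 183 115 13 4 33
side 208 114 10 5 29
side 157 116 26 13 167
side 243 118 11 5 44
side 200 128 11 4 28
side 168 130 21 3 44
side 207 133 9 4 19
side 170 135 12 4 33
side 190 134 9 4 25
side 206 137 13 5 36
side 186 139 16 4 52
side 260 138 16 7 83
side 162 141 8 4 27
side 172 140 11 4 28
side 211 142 14 5 47
side 163 145 16 5 54
side 190 144 14 4 46
side 292 162 6 5 20
side 370 240 38 21 217
side -0.6 [279.8 172.1]
side -0.5 [283.7 171.1]
side -0.4 [287.9 170.3]
side -0.3 [292.2 169.6]
side -0.2 [296.7 169.2]
side -0.1 [301.2 169.1]
side -0.0 [305.9 169.1]
side 0.1 [310.6 169.3]
side 0.2 [315.4 169.7]
side 0.3 [320.1 170.3]
side 0.4 [324.8 171.1]
side 0.5 [329.4 172.2]
side 0.6 [334.  173.4]
```

```bash
python3 go.py -36 135.3 113.3 14.9
```

```text
row turn [-2.000e-04 -0.000e+00 -2.057e-01] shift [-0.353  -0.2821  0.7996] | t 22.85 local now [ 30.5 196.6 273.2] J [ 3. 33. 71.  0. 76. 19.] F [ 0.3 -0.   0.1]
```

```bash
python3 -m creep '[[[0,0,-0.206,-0.353,-0.282,0.1,0],[0,0,-0.206,-0.353,-0.282,0.3,0],[0,0,-0.206,-0.353,-0.282,0.3,0],[0,0,-0.206,-0.353,-0.282,0.3,0],[0,0,-0.206,-0.353,-0.282,0.55,0],[0,0,-0.206,-0.353,-0.282,0.8,0],[0,0,-0.206,-0.353,-0.282,0.8,0.5],[0,0,-0.206,-0.353,-0.282,0.8,1],[0,0,-0.206,-0.353,-0.282,0.8,1],[0,0,-0.206,-0.353,-0.282,0.8,1],[0,0,-0.206,-0.353,-0.282,0.8,1],[0,0,-0.206,-0.353,-0.282,0.8,1]]]' 20 >/dev/null; python3 st.py
python3 -m creep '[[[0,0,0,0,0,0,1],[0,0,0,0,0,0,1],[0,0,0,0,0,0,1]]]' >/dev/null; python3 st.py
python3 -m creep '[[[0,0,0.015,0,0.021,0,1],[0,0,0.025,-0.001,0.035,0,1]]]' >/dev/null; python3 st.py
```

```text
t 24.35 angle -0.258 toolang -0.262 rad 140.6 z 113.7 Ftool [-0.2 -0.3 -0.4] w 0.04075886753378382 g 0.0 J [-1. 35. 94.  0. 51. -9.]
t 24.725 angle -0.258 toolang -0.262 rad 140.6 z 113.4 Ftool [ 0.3  0.6 -0.3] w 0.02181471044534461 g 19.999981820583344 J [-1. 35. 94.  0. 51. -9.]
t 24.975 angle -0.206 toolang -0.210 rad 140.7 z 113.4 Ftool [-0.2 -1.7 -0.9] w 0.021712225062599896 g 19.999895989894867 J [-1. 36. 93.  0. 52. -6.]
```

```bash
for i in 1 2 3; do python3 -m creep '[[[0,0,0.015,0,0.021,0,1],[0,0,0.025,-0.001,0.035,0,1]]]' >/dev/null; python3 st.py; done
```

```text
t 25.225 angle -0.157 toolang -0.160 rad 140.8 z 113.4 Ftool [ 0.6 -2.  -1.5] w 0.02161207224125835 g 20.000137388706207 J [-1. 36. 92.  0. 52. -3.]
t 25.475 angle -0.110 toolang -0.110 rad 140.8 z 113.4 Ftool [ 1.5 -4.1 -2.9] w 0.021461269502712443 g 20.001215636730194 J [-1. 37. 91.  0. 53.  0.]
t 25.725 angle -0.060 toolang -0.060 rad 140.9 z 113.4 Ftool [ 2.3 -6.2 -2.5] w 0.021645914839551958 g 20.002109706401825 J [-1. 37. 90.  0. 53.  3.]
```

```bash
for i in 1 2; do python3 -m creep '[[[0,0,0.015,0,0.021,0,1],[0,0,0.025,-0.001,0.035,0,1]]]' >/dev/null; python3 st.py; done
```

```text
t 25.975 angle -0.012 toolang -0.010 rad 140.9 z 113.4 Ftool [ 2.8 -6.6 -4.5] w 0.02148721620949549 g 20.004610419273376 J [-1. 38. 88.  0. 54.  6.]
t 26.225 angle 0.036 toolang 0.040 rad 141.0 z 113.4 Ftool [ 2.6 -8.2 -3.5] w 0.02151142642324265 g 20.006747245788574 J [-1. 38. 87.  0. 55.  9.]
```

```bash
for i in 1 2; do python3 -m creep '[[[0,0,0.015,0,0.021,0,1],[0,0,0.025,-0.001,0.035,0,1]]]' >/dev/null; python3 st.py; done
```

```text
t 26.475 angle 0.085 toolang 0.090 rad 141.0 z 113.4 Ftool [ 2.3 -9.2 -4. ] w 0.021671214738879875 g 20.007576048374176 J [-1. 39. 86.  0. 55. 11.]
t 26.725 angle 0.134 toolang 0.140 rad 141.1 z 113.4 Ftool [  2.6 -10.2  -4. ] w 0.021662612796964284 g 20.008727610111237 J [-2. 39. 85.  0. 56. 14.]
```

```bash
python3 -m creep '[[[0,0,0,0,0,0,1],[0,0,0,0,0,0,1]]]' >/dev/null; python3 st.py
for i in 1 2 3 4; do python3 -m creep '[[[0,0,-0.01,0,-0.014,0,1],[0,0,-0.02,0,-0.028,0,1]]]' >/dev/null; python3 st.py; done
```

```text
t 26.975 angle 0.135 toolang 0.139 rad 141.1 z 113.4 Ftool [ 2.5 -7.9 -3.7] w 0.02171466538575995 g 20.007180869579315 J [-2. 39. 85.  0. 56. 14.]
t 27.225 angle 0.097 toolang 0.098 rad 141.1 z 113.4 Ftool [ 2.  -5.5 -2. ] w 0.021547328460649398 g 20.002637207508087 J [-1. 39. 86.  0. 55. 12.]
t 27.475 angle 0.059 toolang 0.059 rad 141.0 z 113.4 Ftool [ 1.1 -4.5 -1.9] w 0.02171991470024665 g 20.001409649848938 J [-1. 38. 87.  0. 55. 10.]
t 27.725 angle 0.020 toolang 0.018 rad 140.9 z 113.4 Ftool [ 1.4 -3.6 -1.6] w 0.021677801245605005 g 20.000640749931335 J [-1. 38. 88.  0. 54.  7.]
t 27.975 angle -0.020 toolang -0.023 rad 140.9 z 113.4 Ftool [ 0.1 -4.2 -0.9] w 0.021290499114421532 g 20.000426173210144 J [-1. 37. 89.  0. 54.  5.]
```

```bash
for i in 1 2 3 4 5; do python3 -m creep '[[[0,0,-0.02,0,-0.028,0,1],[0,0,-0.035,-0.002,-0.049,0,1]]]' >/dev/null; python3 st.py; done
```

```text
t 28.225 angle -0.089 toolang -0.093 rad 140.8 z 113.4 Ftool [ 1.3 -3.4  0.2] w 0.021821987701600744 g 20.00011682510376 J [-1. 37. 90.  0. 53.  1.]
t 28.475 angle -0.157 toolang -0.163 rad 140.7 z 113.4 Ftool [1.4 0.3 2. ] w 0.021660906274266967 g 20.000206232070923 J [-1. 36. 92.  0. 52. -3.]
t 28.725 angle -0.227 toolang -0.233 rad 140.6 z 113.4 Ftool [2.  1.2 2.2] w 0.021715332570512298 g 20.00021606683731 J [-1. 35. 93.  0. 51. -7.]
t 28.975 angle -0.297 toolang -0.303 rad 140.5 z 113.4 Ftool [1.9 0.9 2.6] w 0.02175785703119333 g 19.999691247940063 J [ -1.  35.  95.   0.  51. -11.]
t 29.225 angle -0.368 toolang -0.373 rad 140.5 z 113.4 Ftool [2.1 0.4 2.6] w 0.022038851520608915 g 19.99958574771881 J [ -2.  34.  96.   0.  50. -15.]
```

```bash
python3 -m creep '[[[0,0,0.03,-0.001,0.042,0,1],[0,0,0.07,-0.007,0.098,0,1],[0,0,0.11,-0.017,0.153,0,1],[0,0,0.15,-0.031,0.207,0,1]]]' >/dev/null; python3 st.py
for i in 1 2 3 4; do python3 -m creep '[[[0,0,0.015,0,0.021,0,1],[0,0,0.025,-0.001,0.035,0,1]]]' >/dev/null; python3 st.py; done
```

```text
t 29.725 angle -0.071 toolang -0.070 rad 140.9 z 113.4 Ftool [-1.2 -6.2 -1. ] w 0.021841290411784432 g 20.002623796463013 J [-1. 37. 90.  0. 53.  2.]
t 29.975 angle -0.025 toolang -0.022 rad 140.9 z 113.4 Ftool [ 2.2 -6.7 -2.2] w 0.02165787999489271 g 20.005847811698914 J [-1. 37. 89.  0. 54.  5.]
t 30.225 angle 0.023 toolang 0.028 rad 141.0 z 113.4 Ftool [ 2.4 -7.5 -1.9] w 0.021633978415555328 g 20.008732974529266 J [-1. 38. 88.  0. 55.  8.]
t 30.475 angle 0.072 toolang 0.078 rad 141.0 z 113.4 Ftool [ 3.  -7.1 -2.9] w 0.02149881809881032 g 20.009170174598694 J [-1. 38. 87.  0. 55. 11.]
t 30.725 angle 0.121 toolang 0.128 rad 141.0 z 113.4 Ftool [ 1.6 -9.7 -2.6] w 0.021996628753208458 g 20.010940432548523 J [-1. 39. 85.  0. 56. 13.]
```

```bash
for i in 1 2; do python3 -m creep '[[[0,0,0.01,0,0.014,0,1],[0,0,0.02,-0.001,0.028,0,1]]]' >/dev/null; python3 st.py; done
for i in 1 2 3 4; do python3 -m creep '[[[0,0,-0.01,0,-0.014,0,1],[0,0,-0.02,-0.001,-0.028,0,1]]]' >/dev/null; python3 st.py; done
```

```text
t 30.975 angle 0.168 toolang 0.168 rad 141.1 z 113.4 Ftool [4.3 0.2 3. ] w 0.021795962322537065 g 19.999419450759888 J [-2. 39. 85.  0. 56. 16.]
t 31.225 angle 0.210 toolang 0.209 rad 141.2 z 113.4 Ftool [ 6.7 -3.1  0.1] w 0.0215235206945193 g 19.99973952770233 J [-2. 40. 84.  0. 57. 18.]
t 31.475 angle 0.172 toolang 0.168 rad 141.1 z 113.4 Ftool [ 6.7 -0.   2.6] w 0.021691993221108402 g 19.999850392341614 J [-2. 39. 85.  0. 56. 16.]
t 31.725 angle 0.132 toolang 0.128 rad 141.0 z 113.5 Ftool [7.6 0.  1.3] w 0.021547751715524515 g 20.000010430812836 J [-2. 39. 85.  0. 56. 13.]
t 31.975 angle 0.093 toolang 0.088 rad 141.0 z 113.4 Ftool [7.2 0.5 2.7] w 0.02195379249920301 g 19.999860227108 J [-1. 39. 86.  0. 55. 11.]
t 32.225 angle 0.052 toolang 0.048 rad 140.9 z 113.4 Ftool [8.  1.4 2.6] w 0.021595951806521987 g 20.000103414058685 J [-1. 38. 87.  0. 55.  9.]
```

```bash
for i in 1 2 3 4; do python3 -m creep '[[[0,0,0.01,0,0.014,0,1],[0,0,0.02,-0.001,0.028,0,1]]]' >/dev/null; python3 st.py; done
python3 -m creep '[[[0,0,0.01,0,0.014,0,1],[0,0,0.01,0,0.014,0,1]]]' >/dev/null; python3 st.py
```

```text
t 32.475 angle 0.092 toolang 0.089 rad 141.0 z 113.4 Ftool [ 7.3 -1.6  1.3] w 0.021898884839384274 g 19.999548196792603 J [-1. 39. 86.  0. 55. 11.]
t 32.725 angle 0.132 toolang 0.129 rad 141.0 z 113.5 Ftool [ 9.4 -1.2  2.8] w 0.021842329592123115 g 19.999731481075287 J [-2. 39. 85.  0. 56. 13.]
t 32.975 angle 0.172 toolang 0.169 rad 141.1 z 113.4 Ftool [ 9.4 -0.9  2.7] w 0.02129349356812187 g 19.99956965446472 J [-2. 39. 85.  0. 56. 16.]
t 33.225 angle 0.210 toolang 0.209 rad 141.1 z 113.5 Ftool [ 9.3 -2.9  1.5] w 0.02165682663168708 g 19.99961256980896 J [-2. 40. 84.  0. 57. 18.]
t 33.475 angle 0.230 toolang 0.229 rad 141.1 z 113.4 Ftool [ 9.8 -3.5  1.2] w 0.02182694827063316 g 19.99996393918991 J [-2. 40. 83.  0. 57. 19.]
```

```bash
for i in 1 2 3; do python3 -m creep '[[[0,0,0.005,-0.004,0.007,0,1],[0,0,0.01,-0.006,0.014,0,1]]]' >/dev/null; python3 st.py; done
```

```text
t 33.725 angle 0.248 toolang 0.248 rad 141.1 z 113.4 Ftool [16.4 -3.7  2.3] w 0.02162040666855791 g 19.99968320131302 J [-2. 40. 83.  0. 57. 20.]
t 33.975 angle 0.266 toolang 0.268 rad 141.0 z 113.5 Ftool [23.1 -6.2  2.6] w 0.022029009703914536 g 19.999795854091644 J [-2. 40. 83.  0. 57. 21.]
t 34.225 angle 0.286 toolang 0.288 rad 139.5 z 113.6 Ftool [20.5 -6.2  1.4] w 0.021371978945840333 g 20.000142753124237 J [-2. 40. 82.  0. 57. 22.]
```

```bash
python3 -m creep '[[[0,0,0,0.008,0,0,1],[0,0,0,0.015,0,0,1]]]' >/dev/null; python3 st.py;python3 -m creep '[[[0,0,0,0.008,0,0,1],[0,0,0,0.008,0,0,1]]]' >/dev/null; python3 st.py
```

```text
t 34.475 angle 0.287 toolang 0.288 rad 139.6 z 113.5 Ftool [-1.9 -4.7 -2.9] w 0.021779941138888932 g 20.003621578216553 J [-2. 40. 82.  0. 57. 22.]
t 34.725 angle 0.288 toolang 0.288 rad 139.6 z 113.5 Ftool [-5.7 -5.3 -3.1] w 0.021393671068782635 g 20.00586837530136 J [-2. 41. 82. -0. 58. 22.]
```

```bash
for i in 1 2 3; do python3 -m creep '[[[0,0,0.01,-0.0005,0.014,0,1],[0,0,0.02,-0.001,0.028,0,1]]]' >/dev/null; python3 st.py; done
```

```text
t 34.975 angle 0.328 toolang 0.329 rad 139.6 z 113.5 Ftool [-4.6 -7.7 -3.2] w 0.021745331149545164 g 20.0079408288002 J [-2. 41. 81. -0. 58. 24.]
t 35.225 angle 0.366 toolang 0.369 rad 139.7 z 113.5 Ftool [-5.4 -7.5 -3.4] w 0.021821185222209497 g 20.0105819106102 J [-2. 41. 80. -0. 59. 26.]
t 35.475 angle 0.404 toolang 0.409 rad 139.7 z 113.5 Ftool [ -4.7 -10.4  -3.8] w 0.021685161806994764 g 20.01358687877655 J [-3. 42. 80. -0. 59. 28.]
```

```bash
for i in 1 2 3; do python3 -m creep '[[[0,0,0,0,0,0,1]]]' >/dev/null; python3 st.py; done
```

```text
t 35.6 angle 0.405 toolang 0.409 rad 139.7 z 113.5 Ftool [-4.7 -8.9 -3.8] w 0.021680682225826267 g 20.01221090555191 J [-3. 42. 80. -0. 59. 28.]
t 35.725 angle 0.405 toolang 0.408 rad 139.7 z 113.5 Ftool [-5.  -8.4 -3.7] w 0.021594404118636463 g 20.0115966796875 J [-3. 42. 80. -0. 59. 28.]
t 35.85 angle 0.405 toolang 0.408 rad 139.7 z 113.5 Ftool [-3.8 -8.  -3.3] w 0.022316093541809377 g 20.01141607761383 J [-3. 42. 80. -0. 59. 28.]
```

```bash
python3 -m creep '[[[0,0,0.005,0,0.007,0,1],[0,0,0.01,0,0.014,0,1]]]' >/dev/null; python3 st.py; python3 -m creep '[[[0,0,0.005,0,0.007,0,1],[0,0,0.01,0,0.014,0,1]]]' >/dev/null; python3 st.py
for i in 1 2 3 ; do python3 -m creep '[[[0,0,-0.01,0,-0.014,0,1],[0,0,-0.02,-0.001,-0.028,0,1]]]' >/dev/null; python3 st.py; done
```

```text
t 36.1 angle 0.423 toolang 0.428 rad 139.7 z 113.5 Ftool [-5.4 -9.9 -4.7] w 0.021629035346541075 g 20.01499503850937 J [-3. 42. 79. -0. 59. 29.]
t 36.35 angle 0.453 toolang 0.449 rad 139.8 z 113.5 Ftool [-5.8 -1.9 -1.6] w 0.022052429466117837 g 20.00056117773056 J [-3. 42. 79. -0. 59. 30.]
t 36.6 angle 0.414 toolang 0.408 rad 139.7 z 113.5 Ftool [-4.3 -0.9 -0.8] w 0.021777498885656495 g 20.000389516353607 J [-3. 42. 80. -0. 59. 28.]
t 36.85 angle 0.374 toolang 0.368 rad 139.7 z 113.5 Ftool [-5.5 -0.2 -0.4] w 0.021965798072005827 g 20.0001659989357 J [-3. 41. 80. -0. 58. 26.]
t 37.1 angle 0.333 toolang 0.328 rad 139.7 z 113.5 Ftool [-4.5  0.1 -1.3] w 0.021661618452870155 g 20.00015616416931 J [-2. 41. 81. -0. 58. 24.]
```

```bash
cat > screw.py <<'E'
from fit import *
import cv2,sys
# lever-independent red mark on the screw head
def cen(im,n,sc,org):
    im=im.astype(float);m=np.clip(im[:,:,2]-1.0*im[:,:,1]-45,0,None)
    u=(np.arange(im.shape[1])+.5)/sc-.5+org[0];v=(np.arange(im.shape[0])+.5)/sc-.5+org[1];U,V=np.meshgrid(u,v)
    c=proj(n,W(q,(0,0,118)));k=(abs(U-c[0])<7)&(abs(V-c[1])<7);m=m*k
    return ((np.array([(U*m).sum(),(V*m).sum()])/m.sum()-c).round(2) if m.sum() else None, round(m.sum()/sc**2,0))
if len(sys.argv)>1:
    print("c1",cen(cv2.imread("pics/c1.png"),"scene",5.5,(210,195)),"c2",cen(cv2.imread("pics/c2.png"),"side",5.4,(235,150)),"s1",cen(cv2.imread("pics/s1.png"),"side",4,(215,130)))
for n in("scene","side"):
    im=np.mean([vision.snapshot(n).astype(float) for _ in range(2)],0);print(n,cen(im,n,1,(0,0)))
    cv2.imwrite(f"pics/k_{n}_{len(sys.argv)}.png",im)
E
python3 screw.py x
python3 - <<'E'
import cv2,numpy as np
L=[]
for f,n,o in(("k_scene_2","scene",None),("k_side_2","side",None)):
    from fit import *
    im=cv2.imread(f"pics/{f}.png");c=proj(n,W(q,(0,0,112))).astype(int);L.append(cv2.resize(im[c[1]-15:c[1]+15,c[0]-15:c[0]+15],(300,300),interpolation=cv2.INTER_NEAREST))
a=cv2.imread("pics/c1.png");c=(proj("scene",W(q,(0,0,112)))-[210,195])*5.5;c=c.astype(int);L.append(cv2.resize(a[c[1]-82:c[1]+82,c[0]-82:c[0]+82],(300,300)))
a=cv2.imread("pics/c2.png");c=(proj("side",W(q,(0,0,112)))-[235,150])*5.4;c=c.astype(int);L.append(cv2.resize(a[c[1]-81:c[1]+81,c[0]-81:c[0]+81],(300,300)))
cv2.imwrite("pics/cmp.png",np.vstack([np.hstack(L[:2]),np.hstack(L[2:])]))
E
```

```text
c1 (array([ 2.45, -2.76]), np.float64(159.0)) c2 (None, np.float64(0.0)) s1 (None, np.float64(0.0))
scene (array([-1.8 , -3.96]), np.float64(44.0))
side (None, np.float64(0.0))[ WARN:0@2.721] global loadsave.cpp:1063 imwrite_ Unsupported depth image for selected encoder is fallbacked to CV_8U.
[ WARN:0@1.411] global loadsave.cpp:275 findDecoder imread_('pics/<function <lambda> at 0x7f75773d5f80>.png'): can't open/read file: check file path/integrity
Traceback (most recent call last):
TypeError: 'NoneType' object is not subscriptable
```

```bash
cat > ang.py <<'E'
from fit import *
import sys
c0=proj("scene",W(q,(0,0,118)))
pts=[np.array(p)+c0 for p in eval(sys.argv[1])]
for z in (115,120,124,128,132):
    o=[]
    for p in pts:
        s=least_squares(lambda l:proj("scene",W(q,(l[0],l[1],z)))-p,[0,0]).x;o.append((round(float(np.hypot(*s)),1),round(float(np.arctan2(s[0],s[1])),2)))
    print(z,o)
E
python3 ang.py '[(2.45,-2.76),(-1.8,-3.96)]'
```

```text
115 [(11.3, -0.73), (13.8, -1.67)]
120 [(9.3, -0.58), (11.3, -1.74)]
124 [(8.0, -0.4), (9.5, -1.83)]
128 [(6.9, -0.16), (7.7, -1.95)]
132 [(6.4, 0.13), (6.1, -2.14)]
```

```bash
python3 - <<'E'
from fit import *
import cv2
from screw import cen
a=cv2.imread("pics/end.png")[300:600,:400]
a=cv2.resize(a,(120*5,105*5),interpolation=cv2.INTER_AREA)
print("after first release",cen(a,"scene",5,(210,195)))
im=np.mean([vision.snapshot("scene").astype(float) for _ in range(4)],0)
b=cv2.resize(im[195:300,210:330].astype(np.uint8),(400,300));b=cv2.resize(b,(600,525),interpolation=cv2.INTER_AREA);print("now same proc",cen(b,"scene",5,(210,195)))
L=[cv2.resize(x[60*1:60+225,100:375],(400,330)) for x in(a,b)]
cv2.imwrite("pics/cmp2.png",np.hstack(L))
E
```

```text
scene (array([-1.7 , -3.85]), np.float64(37.0))
side (None, np.float64(0.0))
after first release (array([-1.79, -3.61]), np.float64(11.0))
now same proc (array([-1.62, -3.81]), np.float64(15.0))[ WARN:0@3.125] global loadsave.cpp:1063 imwrite_ Unsupported depth image for selected encoder is fallbacked to CV_8U.
```

View pics/cmp2.png

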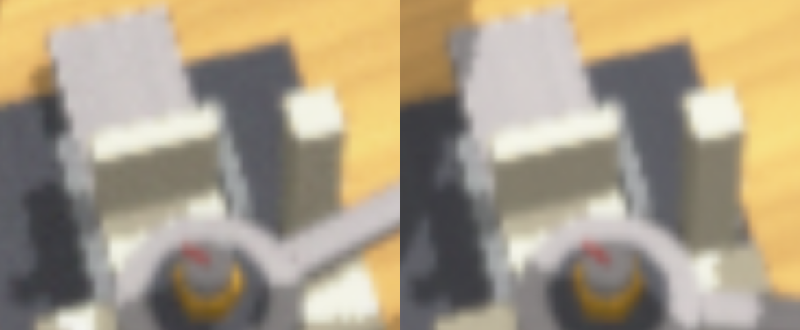

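```bash
python3 -m creep '[[[0,0,-0.05,-0.0035,-0.07,0,1],[0,0,-0.1,-0.014,-0.139,0,1],[0,0,-0.11,-0.017,-0.153,0,1],[0,0,-0.11,-0.017,-0.153,0,1]]]' >/dev/null; python3 st.py
for i in 1 2 3; do python3 -m creep '[[[0,0,0.02,-0.001,0.028,0,1],[0,0,0.04,-0.002,0.056,0,1]]]' >/dev/null; python3 st.py; done
```

```text
t 38.2 angle 0.112 toolang 0.108 rad 139.5 z 113.5 Ftool [-5.7 -0.9 -0.7] w 0.02147452886039577 g 19.999907612800598 J [-2. 39. 86. -0. 55. 12.]
t 38.45 angle 0.194 toolang 0.190 rad 139.5 z 113.5 Ftool [-6.6 -2.8 -0.7] w 0.021505157433645474 g 19.99983251094818 J [-2. 40. 84. -0. 56. 17.]
t 38.7 angle 0.270 toolang 0.269 rad 139.6 z 113.4 Ftool [-6.5 -6.1 -2.7] w 0.021494217363415308 g 20.003542006015778 J [-2. 40. 82. -0. 57. 21.]
t 38.95 angle 0.346 toolang 0.349 rad 139.7 z 113.5 Ftool [-7.4 -7.4 -4.1] w 0.021704076819333097 g 20.00902533531189 J [-2. 41. 81. -0. 58. 25.]
```

```bash
python3 -m creep '[[[0,0,0.014,-0.001,0.02,0,1],[0,0,0.028,-0.001,0.039,0,1]]]' >/dev/null; python3 st.py
python3 - <<'E'
from screw import *
im=np.mean([vision.snapshot("scene").astype(float) for _ in range(3)],0)
print("pulled",cen(im,"scene",1,(0,0)))
E
python3 st.py
```

```text
t 39.2 angle 0.399 toolang 0.405 rad 139.7 z 113.4 Ftool [-7.7 -8.8 -4.8] w 0.02149815920640422 g 20.01384973526001 J [-3. 42. 80. -0. 59. 28.]
scene (array([-1.6 , -4.24]), np.float64(20.0))
side (None, np.float64(0.0))
pulled (array([-1.7 , -4.21]), np.float64(25.0))
t 39.55 angle 0.399 toolang 0.404 rad 139.7 z 113.4 Ftool [-7.5 -8.7 -3.8] w 0.02180484012287484 g 20.0112783908844 J [-3. 42. 80. -0. 59. 28.][ WARN:0@2.275] global loadsave.cpp:1063 imwrite_ Unsupported depth image for selected encoder is fallbacked to CV_8U.
```

```bash
python3 -m creep '[[[0,0,0.033,-0.001,0.046,0,1]]]' >/dev/null; python3 st.py; python3 -m creep '[[[0,0,0,0,0,0,1]]]' >/dev/null; python3 st.py
python3 - <<'E' 2>/dev/null
from screw import *
im=np.mean([vision.snapshot("scene").astype(float) for _ in range(4)],0)
print("now",cen(im,"scene",1,(0,0)))
E
python3 st.py; python3 ang.py '[(-1.75,-3.9),(-1.65,-4.22),(2.45,-2.76)]' | tail -2
```

```text
t 39.675 angle 0.461 toolang 0.470 rad 139.8 z 113.5 Ftool [-10.1   0.1  -1.7] w 0.021683283884880344 g 20.012826025485992 J [-3. 42. 78. -0. 60. 32.]
t 39.8 angle 0.475 toolang 0.471 rad 139.8 z 113.5 Ftool [-7.3 -2.  -1.2] w 0.021608297567795344 g 20.00068098306656 J [-3. 42. 78. -0. 60. 32.]
scene (array([-1.7, -3.8]), np.float64(212.0))
side (None, np.float64(0.0))
now (array([-1.7 , -3.79]), np.float64(210.0))
t 40.2 angle 0.473 toolang 0.470 rad 139.8 z 113.5 Ftool [-5.8 -1.2 -1.3] w 0.021595034704321437 g 20.000405609607697 J [-3. 42. 78. -0. 59. 32.]
128 [(7.5, -1.95), (8.1, -1.86), (6.9, -0.16)]
132 [(5.9, -2.14), (6.4, -2.01), (6.4, 0.13)]
```

```bash
python3 -m creep '[[[0,0,0,0,0,0,0.6],[0,0,0,0,0,0,0.3],[0,0,0,0,0,0,0.3],[0,0,0,0,0,0,0.3],[0,0,0,0,0,-0.2,0.3],[0,0,0,0,0,-0.5,0.3],[0,0,0,0,0,-0.7,0.3],[0,0,0,0.3,0,-0.8,0.3],[0,0,0,0.3,0,-0.8,0.3],[0,0,0,0.3,0,-0.8,0.3]]]' >/dev/null
python3 st.py; python3 - <<'E' 2>/dev/null
from screw import *
im=vision.snapshot("scene");print(cen(im,"scene",1,(0,0)))
b=im[195:300,210:360];cv2.imwrite("pics/fin.png",np.hstack([cv2.resize(im,(400,300)),cv2.resize(b,(400,300))]))
m=((im[:,:,2]>110)&(im[:,:,1]<60)&(im[:,:,0]<60)).astype(np.uint8)
print([s[:5] for s in cv2.connectedComponentsWithStats(m)[2][1:] if 285<s[0]<325 and 195<s[1]<275 and s[4]>15])
E
```

```text
t 41.45 angle 0.470 toolang 0.470 rad 200.7 z 272.7 Ftool [-1.2  0.   1.1] w 0.06687239038845254 g 0.0 J [ 1. 39. 61. -0. 80. 35.]
scene (array([-1.46, -3.44]), np.float64(176.0))
side (None, np.float64(0.0))
(array([-1.56, -3.57]), np.float64(176.0))
[array([309, 246,   9,  15,  96], dtype=int32)]
```

View pics/fin.png

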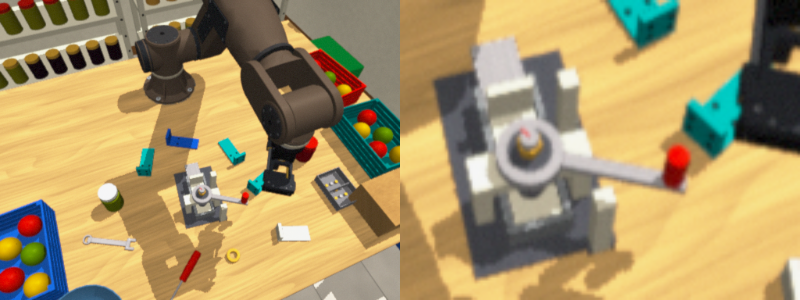

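The lever stayed where I left it, with the knob at (313,253) in the full image. The shelf arm is home, the jars are unmoved and the gripper is clear, so I'm handing in.

```bash
python3 -c "
from rig import r
print(r.sign_off())"
```

```text
the job is handed in; nothing more can be done
None
```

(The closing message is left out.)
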